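Open the child-proof tablet box with its sliding key

TASK

Open the child-proof box of dishwasher tablets. Without lifting the round black key off the lid, slide it gently along the channel, away from the box's open end, until its red pin drops into the socket hidden in the lid; then, with the pin still in the socket, slide key and lid back towards the open end until the lid stops fully open. Leave the key sitting flat in the lid with its pin down, and do not disturb the salt shaker, the mug or the tin.

Things in the scene. Friction and masses are not known exactly. Their poses are not given: they have to be found in the camera images.
- tablet_box: White box fixed to the worktop, 100 (x) x 378 (y, long axis) x 47 mm (z). Origin: on the worktop below its middle. A pale green sliding lid, top 40 mm above the worktop, lies between two grey lips (tops at 47 mm) that run along the whole box and leave a channel 68 mm wide about x = 0, where the key slides along y. The +y end has an end wall; the lid opens out of the open -y end.
- search_mid (a point): Point fixed to the box, on its centre line at y = +50 mm, 40 mm up (lid top). With the lid closed the socket lies on the centre line within 25 mm of here along y, elsewhere each time: a hole 18 (x) by 16 mm (y) hidden by a flush sprung shutter that looks like the rest of the lid and gives way under the key's pin.
- well (a point): Point fixed to the box, at its y = +102 mm, 27 mm up: middle of the recess that holds the blue and white tablets, bared when the lid is open. The lid is 78 x 265 mm; closed, it reaches from y = -115 to +150 mm of the box, give or take 25 mm.
- key: Loose round black puck, 64 mm across, 30 mm high, about 0.26 kg, a red-headed pin through its middle. Origin: centre of its underside, z up. Starts flat on the lid in the channel at y = -75 to -50 mm of the box. Sliding it takes 1 to 2 N. Once its pin has dropped it is held to the lid with about 5 mm of play, and pushed on towards +y it stops: the closed lid is at its cushioned stop.
- key_pin (a joint): How far the pin stands out below the key's underside, m: 0 while it rides on the lid (red head 13 mm proud of the key's top), 0.011 when it has dropped into the socket (head 2 mm proud). A light spring and its weight push it down by themselves.
- lid (a joint): How far the lid has slid open along the box's -y, m: 0 closed (stop), 0.100 fully open (stop). Moving it takes about 2 to 4 N; it stays where it is left. Both stops are rubber-cushioned: pushed on, the lid gives by about 1 mm for each 2.5 N, at most 10 mm, and comes back; this give does not show in the value.
- salt_shaker: Glass salt shaker with a steel cap, 44 mm across, 90 mm high, standing on the worktop behind the box (+x side). Origin: centre of its underside. Leave it alone.
- mug: Striped mug, 86 mm across, 120 mm with its handle, 90 mm high, on the worktop behind the box. Origin: centre of its underside. Leave it alone.
- tuna_tin: Round tin, 75 mm across, 58 mm high, on the worktop beyond the box's closed +y end. Origin: centre of its underside. Leave it alone.
Mind the look-alikes: they are no part of the job. Of the things like the key, leave any that is purple; of the rest the smaller one is meant.

How it is judged:
By the outcome, as a careful person would: the job done as asked, in the order asked, and still so for the second after the job is handed in, with the robot touching nothing.
It also fails if it takes over 45 s, if anything falls off the work surface, if the arm or the gripper's body presses on something with over 40 N, if the wrist force passes 120 N, or if a joint passes its speed limit or range.

ROBOT

A 7-joint arm with a two-finger parallel gripper is mounted at the origin on a cart in front of the work surface, level with it; the furniture and walls round the work are solid. World frame = base frame: x ahead of the robot, y to its left, z up, the work surface at z = 0. Lengths are in m, angles in degrees, forces in N, time in s.
With the tool pointing down it reaches from about 0.425 to 1.025 m from the base axis. Payload 9.4 kg.
Tool frame: the origin (TCP) lies midway between the tips of the shut fingers; the grasp point (between the pads) lies 19 mm behind it; y points along the fingers, x is the direction in which the jaws open and shut, and the axes are right-handed (so a half turn about y gives the same grasp; the last joint's range is limited). The gripper opens to 85 mm and grips with 20 to 120 N. Pads are 22 mm wide; open, the fingers measure 114 mm over their backs; the gripper's body (76 mm by 85 mm) begins 54 mm behind the grasp point. The pads swing forward as they close: fully open they stand 13 mm farther back than shut.
Start: joints at [69.632, 34.337, -0.143, 91.639, 0.103, 54.024, -4.572], TCP at [0.2, -0.697, 0.231] pointing down, gripper open.
Joint ranges: [-147.43, 147.43], [-19.82, 112.94], [-74.19, 73.91], [6.32, 146.72], [-59.91, 239.91], [6.04, 106.73], [-150.56, 150.56]. Speed limits (degrees/s): [127.2, 127.2, 172.46, 172.46, 180, 180, 180].

INTERFACE

Orientations are given as [roll, pitch, yaw] about the fixed x, y, z axes, in that order (R = Rz(yaw) Ry(pitch) Rx(roll)).
In Python, from rig import sensors, cams, robot gives the robot as it stands. The module is installed in compiled form; this text tells all that it offers.
- The arm moves only by the tool carry_out, never from a script. Its argument "targets" is a list of rows, each an object with "dp": the shift along the world's x, y, z in cm, a list of three; "angular": the turn, a rotation vector about the world's x, y, z in rad, a list of three; "jaw": the opening, from 0 (shut) to 1 (fully open). In form: [{"dp": [tx, ty, tz], "angular": [wx, wy, wz], "jaw": jaw}, ...]. A call has exactly 8 rows; each row is the pose to reach, as a shift and turn from the pose commanded when the call began; what a row does not reach only later rows make up. A row lasts 1/12 s, in which the tool goes at most 41.7 mm and 7.16 degrees, less where a joint would pass 70% of its speed; a pose out of reach is approached as far as the arm can. A call with a gripper value outside its range is refused whole. The fingers move at their own pace and stop on an object; "force" is the grip in N (left out, the last holds). Time passes only in rows, so rows that repeat a pose let the fingers close, or fill a call up. It gives the time, the measured TCP pose, the force and the opening at its end, in the units of the state.
- sensors.get_state(): the state, without advancing time (a new reading comes with each control period).
- cams.grab_frame(name): name is "side" or "top"; returns (picture, depth): 480x640x3 uint8, blue, green, red; 480x640 float32, m along the optical axis (not along the pixel's ray), 0 where there is no reading.
- cams.camera_info(name): a dict with "K" (3x3 intrinsics, pixels), "k1" (the pictures are not rectified: a ray, as slopes to the right and down, at radius r is drawn at 1 + k1 r^2 times it, then the intrinsics apply), "R" (3x3) and "t" (3): a world point X has camera coordinates R X + t. Camera axes: x right, y down, z forward; pixel columns grow to the right and rows downward; lengths in m; the calibration is good to about 2 mm. A picture is of the moment at which its call begins. camera_info takes no time and is no camera call.
- robot.close_job(): hands the job in, once; it reports no verdict.
Trained networks look in the newest picture that a camera, given by its name, has taken for a name from the list of things; names that differ only in an ending like _2 or _b are one class to them, and where a whole thing is asked for, a point or a joint stands for the part that bears it (a point fixed in the world has none). Each returns a list of dicts, best first, with "confidence" (0 to 1); they miss things now and then, are a little off and sometimes report something else, mostly with a low value. They report only what shows in the picture. A call takes as long as a camera call. They do not tell look-alikes from the thing itself.
- cams.regions_of(camera, name): "region" (480x640 bool, what is visible of it) and "box" ([left, top, width, height] in pixels, round what is visible of it).
- cams.pinpoint(camera, name): "at" ([column, row] in pixels: a listed point, or the origin of a listed thing).
The state is a dict: "t": time; "qpos": joint angles; "joint_velocities": joint speeds; "tau": joint torques, N m; "tool_pos": TCP position; "eef_rot": TCP orientation; "ft_force": force on the tool from outside, world axes, zero at the start; "moment": the same for the moment, N m; "width": finger opening in m.
Only numpy, scipy, OpenCV 4.12 (cv2) and the standard library are available. Lean on these libraries where they do the work, as an engineer would, in place of code of your own. Each camera call takes 0.05 s, during which the arm holds its last target.

## Working session

There is one attempt and no reset: what is moved stays moved. The work goes in short steps, Python scripts to look and compute and a tool call to move; the robot and the scene stay as the last step left them, time stands still between calls to the robot, and variables do not carry over. Pictures are saved under pics/ and viewed, and the job is handed in when it is done.

Besides the shell and the picture viewer there is one more tool, called after "Request:" as name(argument=value, ...) on one line, values as JSON. carry_out: Moves the arm, as the interface text tells. Its arguments: {"type":"object","properties":{"targets":{"type":"array","items":{"type":"object","properties":{"dp":{"type":"array","items":{"type":"number"}},"angular":{"type":"array","items":{"type":"number"}},"jaw":{"type":"number"}}}},"force":{"type":"number"}},"required":["targets"]}

```bash
mkdir -p pics; cat > h.py <<'E'
import numpy as np,cv2
from rig import sensors,cams,robot
def inf(c):
    d=cams.camera_info(c); return np.array(d["K"],float),float(d["k1"]),np.array(d["R"],float),np.array(d["t"],float).ravel()
def ray(c,uv):
    K,k1,R,t=inf(c)
    p=cv2.undistortPoints(np.array([[uv]],float),K,np.array([k1,0,0,0,0.]))[0,0]
    return -R.T@t, R.T@np.array([p[0],p[1],1.])
def at_z(c,uv,z):
    o,d=ray(c,uv); return o+d*(z-o[2])/d[2]
def at_depth(c,uv,dep):
    o,d=ray(c,uv); return o+d*dep
def proj(c,X):
    K,k1,R,t=inf(c)
    return cv2.projectPoints(np.array([X],float),cv2.Rodrigues(R)[0],t,K,np.array([k1,0,0,0,0.]))[0][0,0]
E
python3 - <<'E'
from h import *
np.set_printoptions(precision=4,suppress=True)
print(sensors.get_state())
for c in("side","top"):
    p,d=cams.grab_frame(c); cv2.imwrite(f"pics/{c}0.png",p); np.save(f"{c}d.npy",d)
    print(c,inf(c))
    for n in("key","tablet_box","search_mid","well"):
        r=cams.pinpoint(c,n); print(n,[(np.round(a["at"]),round(a["confidence"],2)) for a in r])
    for n in("key","key_pin","lid"):
        r=cams.regions_of(c,n); print(n,[(a["box"],round(a["confidence"],2)) for a in r])
E
```

```text
{'t': 0.0, 'qpos': array([69.632 , 34.3849, -0.1438, 91.6813,  0.1032, 54.0248, -4.5751]), 'joint_velocities': array([ 0.0142,  0.0125, -0.0194,  0.0865,  0.0353,  0.0424,  0.0299]), 'tau': array([  0.0009, -77.646 ,   1.565 , -25.801 ,   0.0123,   0.0089,
         0.    ]), 'tool_pos': array([ 0.1993, -0.6966,  0.2304]), 'eef_rot': array([-90.0094,   0.0905, -74.0278]), 'ft_force': array([-0.075 , -0.1131, -0.4086]), 'moment': array([ 0.0369, -0.0085, -0.0521]), 'width': 0.08543339480656585}
side (array([[530.5263,   0.    , 328.2286],
       [  0.    , 530.5263, 232.9673],
       [  0.    ,   0.    ,   1.    ]]), -0.08183906462164313, array([[-0.9863, -0.1635, -0.0226],
       [-0.0549,  0.4541, -0.8893],
       [ 0.1556, -0.8758, -0.4568]]), array([0.5483, 0.0777, 1.2015]))
key [(array([340., 220.]), 0.95), (array([389., 207.]), 0.78), (array([353., 197.]), 0.65)]
tablet_box [(array([340., 245.]), 0.93)]
search_mid [(array([327., 239.]), 0.58)]
well [(array([321., 256.]), 0.73)]
key [([342.7, 178.2, 25.2, 27.0], 0.69), ([377.7, 191.8, 24.4, 17.8], 0.67), ([326.7, 203.7, 26.9, 23.2], 0.56)]
key_pin [([279.8, 267.5, 41.5, 47.9], 0.75)]
lid [([301.9, 216.8, 54.4, 49.6], 0.91)]
top (array([[512.6486,   0.    , 331.8802],
       [  0.    , 512.6486, 235.7541],
       [  0.    ,   0.    ,   1.    ]]), -0.003363239275620891, array([[-0.0224, -0.9997, -0.0035],
       [-0.9878,  0.0227, -0.1543],
       [ 0.1544, -0.0001, -0.988 ]]), array([0.0137, 0.5736, 0.9853]))
key [(array([481., 308.]), 0.74), (array([492., 258.]), 0.7), (array([391., 251.]), 0.6)]
tablet_box [(array([357., 250.]), 0.78)]
search_mid []
well []
key [([462.8, 289.0, 34.4, 34.1], 0.91), ([473.2, 236.7, 46.2, 40.8], 0.73), ([257.8, 218.2, 189.7, 62.7], 0.73), ([373.9, 231.6, 31.7, 35.9], 0.61)]
key_pin [([387.0, 243.4, 8.4, 7.5], 0.59)]
lid [([274.4, 229.6, 132.8, 37.8], 0.88)]
```

```bash
python3 - <<'E'
import cv2
a=cv2.imread("pics/top0.png");b=cv2.imread("pics/side0.png")
cv2.imwrite("pics/topc.png",cv2.resize(a[190:340,240:540],(800,400),interpolation=2))
cv2.imwrite("pics/sidec.png",cv2.resize(b[150:340,250:450],(632,600),interpolation=2))
E
```

```text
(no output)
```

View pics/top0.png

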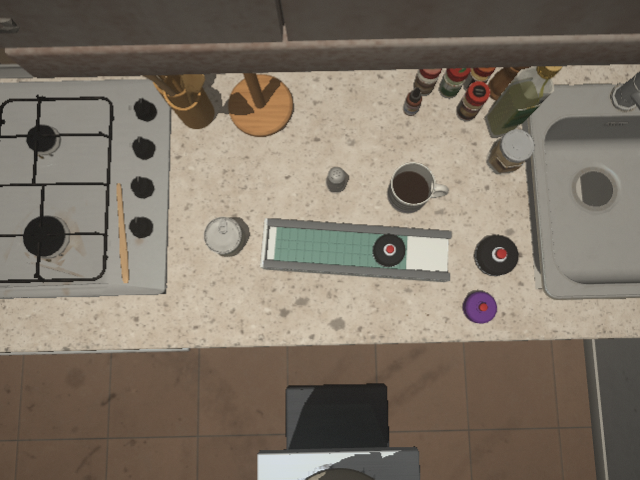

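View pics/side0.png

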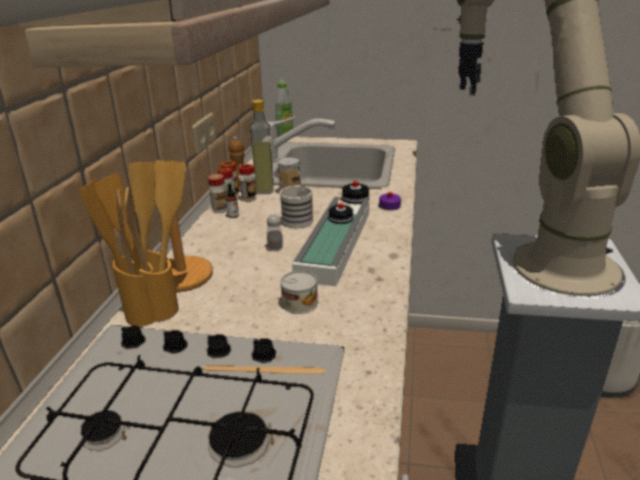

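```bash
sleep 0
```

```text
(no output)
```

View pics/topc.png

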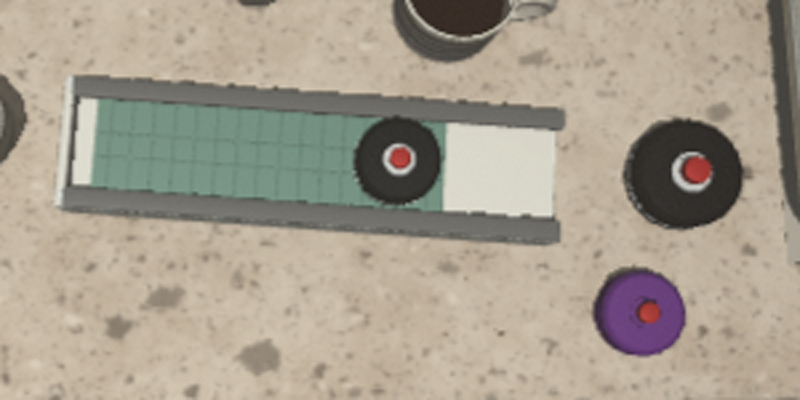

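View pics/sidec.png

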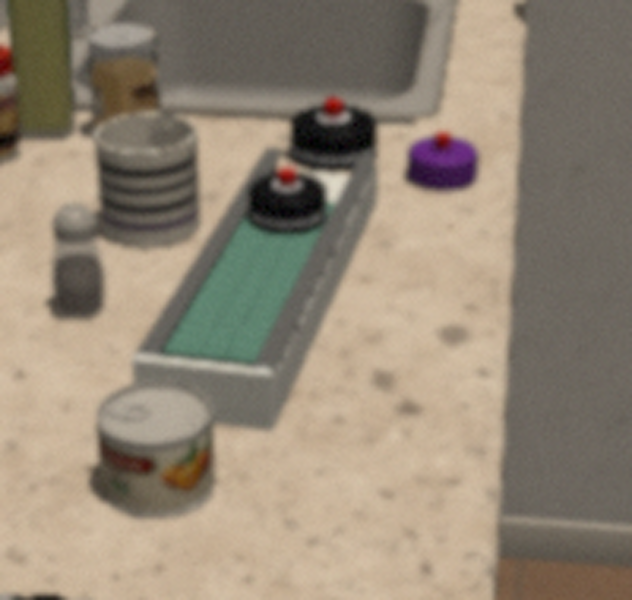

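The black puck in the channel (top camera, pixel 389,250) could be confused with the bigger black puck (496,255) and the purple one (481,308). Purple is out, and the channel puck is the smaller of the two black ones, so that is the key. The crop confirms it.

```bash
python3 - <<'E'
from h import *
np.set_printoptions(precision=4,suppress=True)
img=cv2.imread("pics/top0.png");d=np.load("topd.npy");s=cv2.imread("pics/side0.png")
def blob(im,m,win):
    z=np.zeros(m.shape,np.uint8);x0,y0,x1,y1=win;z[y0:y1,x0:x1]=m[y0:y1,x0:x1];ys,xs=np.nonzero(z);return xs.mean(),ys.mean(),len(xs)
f=img.astype(int);red=(f[...,2]>140)&(f[...,1]<90)&(f[...,0]<90)
u=blob(img,red,(370,230,410,270));print(u,at_z("top",u[:2],.083))
f=s.astype(int);red2=(f[...,2]>130)&(f[...,1]<90)&(f[...,0]<90)
u=blob(s,red2,(325,195,358,225));print(u,at_z("side",u[:2],.080))
# black annulus top z=.07
g=img.max(2)
m=((g<60)).astype(np.uint8);m[:, :365]=0;m[:,415:]=0;m[:228]=0;m[272:]=0
cs,_=cv2.findContours(m,cv2.RETR_EXTERNAL,2);c=max(cs,key=cv2.contourArea);(cx,cy),r=cv2.minEnclosingCircle(c);print("puck",cx,cy,r,at_z("top",(cx,cy),.06))
# lips by depth
P=np.array([[at_depth("top",(x,y),d[y,x]) for x in range(255,460)] for y in range(210,290)])
z=P[...,2];print(np.median(z[(z<.02)]))
lip=(z>.043)&(z<.052)&(g[210:290,255:460]<125)
q=P[lip][:,:2].astype(np.float32);print(len(q));r=cv2.minAreaRect(q*1000);print(r,cv2.boxPoints(r))
gr=(f:=img.astype(int))[...,1]-f[...,2]>20
ys,xs=np.nonzero(gr[225:275,260:420]);L=np.array([at_z("top",(x+260,y+225),.04)[:2] for x,y in zip(xs,ys)],np.float32)
r=cv2.minAreaRect(L*1000);print("lid",r,cv2.boxPoints(r))
bx=cams.pinpoint
for c in("side","top"):
    for n,zz in(("tablet_box",0),("search_mid",.04)):
        r=cams.pinpoint(c,n)
        if r: print(c,n,at_z(c,r[0]["at"],zz),r[0]["confidence"])
E
```

```text
(np.float64(389.8536585365854), np.float64(248.85365853658536), 41) [ 0.5397 -0.1103  0.083 ]
(np.float64(340.375), np.float64(204.375), 8) [ 0.5408 -0.1085  0.08  ]
puck 388.5 249.5 16.324926376342773 [ 0.5414 -0.1102  0.06  ]Traceback (most recent call last):
  File "<stdin>", line 15, in <module>
  File "h.py", line 12, in at_depth
    o,d=ray(c,uv); return o+d*dep
        ~~~^^^^^^
  File "h.py", line 6, in ray
    K,k1,R,t=inf(c)
             ~~~^^^
  File "h.py", line 4, in inf
    d=cams.camera_info(c); return np.array(d["K"],float),float(d["k1"]),np.array(d["R"],float),np.array(d["t"],float).ravel()
ValueError: time passes only in moves, steps and waits
```

```bash
python3 - <<'E'
s=open("h.py").read().replace("def inf","import functools\n@functools.lru_cache(None)\ndef inf")
open("h.py","w").write(s)
E
python3 - <<'E'
from h import *
np.set_printoptions(precision=4,suppress=True)
img=cv2.imread("pics/top0.png");d=np.load("topd.npy");g=img.max(2)
P=np.array([[at_depth("top",(x,y),d[y,x]) for x in range(255,460)] for y in range(210,290)])
z=P[...,2];print(np.median(z[(z<.02)]))
lip=((z>.041)&(z<.054)&(g[210:290,255:460]<125)).astype(np.uint8)
lip=cv2.morphologyEx(lip,cv2.MORPH_OPEN,np.ones((3,3),np.uint8))
q=P[lip>0][:,:2].astype(np.float32);print(len(q));r=cv2.minAreaRect(q*1000);print(r,cv2.boxPoints(r))
f=img.astype(int);gr=f[...,1]-f[...,2]>20
ys,xs=np.nonzero(gr[225:275,260:420]);L=np.array([at_z("top",(x+260,y+225),.04)[:2] for x,y in zip(xs,ys)],np.float32)
r=cv2.minAreaRect(L*1000);print("lid",r,cv2.boxPoints(r))
print(sensors.get_state()["t"])
for c,uv,n,zz in(("side",(340,245),"box",0),("top",(357,250),"box",0),("side",(327,239),"mid",.04),("side",(321,256),"well",.027)):
    print(c,n,at_z(c,uv,zz))
E
```

```text
0.0006655370864561139
2868
((546.463134765625, -50.19639587402344), (368.93438720703125, 100.53179931640625), 84.70559692382812) [[ 479.3903 -229.2384]
 [ 579.4932 -238.5148]
 [ 613.536   128.8456]
 [ 513.4331  138.122 ]]
lid ((549.9824829101562, -15.980850219726562), (262.9283752441406, 66.96830749511719), 84.66419219970703) [[ 504.4182 -143.7616]
 [ 571.0963 -149.9892]
 [ 595.5468  111.7999]
 [ 528.8687  118.0275]]
0.8
side box [ 0.5329 -0.0406  0.    ]
top box [ 0.5494 -0.0511  0.    ]
side mid [0.5569 0.0063 0.04  ]
side well [0.5611 0.0662 0.027 ]
```

Request:
carry_out(targets=[{"dp":[1,1.7,0],"angular":[0,0,-0.04],"jaw":1},{"dp":[3,5.2,0],"angular":[0,0,-0.09],"jaw":1},{"dp":[5,8.6,0],"angular":[0,0,-0.14],"jaw":1},{"dp":[7,12,0],"angular":[0,0,-0.19],"jaw":1},{"dp":[9,15.5,0],"angular":[0,0,-0.24],"jaw":1},{"dp":[11,19,0],"angular":[0,0,-0.29],"jaw":1},{"dp":[13,22.4,0],"angular":[0,0,-0.34],"jaw":1},{"dp":[15,25.8,0],"angular":[0,0,-0.371],"jaw":1}])

```text
t: 1.47
tool_pos: [0.3502, -0.4373, 0.2315]
eef_rot: [-90.0, -0.0, -95.4]
ft_force: [0.7, -0.6, 0.0]
width: 0.0854
```

Request:
carry_out(targets=[{"dp":[2,3.45,0],"angular":[0,0,0],"jaw":1},{"dp":[4,6.9,-0.5],"angular":[0,0,0],"jaw":1},{"dp":[6,10.3,-1],"angular":[0,0,0],"jaw":1},{"dp":[8,13.8,-2],"angular":[0,0,0],"jaw":1},{"dp":[10,17.2,-3],"angular":[0,0,0],"jaw":1},{"dp":[12,20.7,-4],"angular":[0,0,0],"jaw":1},{"dp":[14,24.1,-5],"angular":[0,0,0],"jaw":1},{"dp":[16,27.6,-6],"angular":[0,0,0],"jaw":1}])

```text
t: 2.13
tool_pos: [0.5104, -0.1614, 0.1712]
eef_rot: [-90.0, -0.0, -95.3]
ft_force: [1.4, -0.9, -0.9]
width: 0.0852
```

Request:
carry_out(targets=[{"dp":[1.5,2.5,0],"angular":[0,0,0],"jaw":1},{"dp":[3.0,5.1,0],"angular":[0,0,0],"jaw":1},{"dp":[3.0,5.1,-2],"angular":[0,0,0],"jaw":1},{"dp":[3.0,5.1,-4],"angular":[0,0,0],"jaw":1},{"dp":[3.0,5.1,-6],"angular":[0,0,0],"jaw":1},{"dp":[3.0,5.1,-6],"angular":[0,0,0],"jaw":1},{"dp":[3.0,5.1,-6],"angular":[0,0,0],"jaw":1},{"dp":[3.0,5.1,-6],"angular":[0,0,0],"jaw":1}])

```text
t: 2.8
tool_pos: [0.5399, -0.1123, 0.1121]
eef_rot: [-90.0, -0.0, -95.3]
ft_force: [-0.1, 0.2, 0.8]
width: 0.0854
```

```bash
python3 - <<'E'
from h import *
p,_=cams.grab_frame("top");q,_=cams.grab_frame("side")
cv2.imwrite("pics/a.png",np.hstack([cv2.resize(p[180:300,310:470],(400,300),interpolation=2),cv2.resize(q[120:240,270:430],(400,300),interpolation=2)]))
E
```

```text
(no output)
```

View pics/a.png

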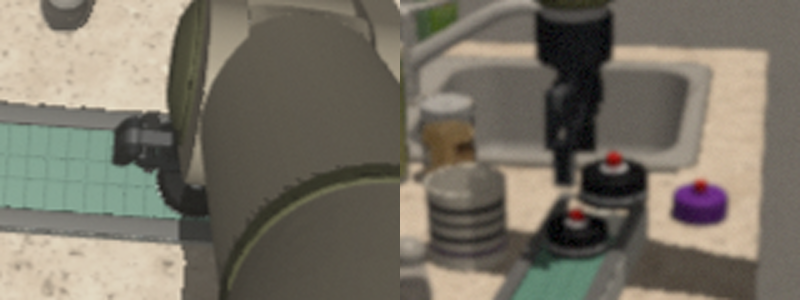

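```bash
python3 - <<'E'
from h import *
yb=np.array([.0925,.9957,0]);T=np.array([.5399,-.1123,.1121])
for z in(.125,.15,.17):
    X=T+yb*.05;X[2]=z;print(z,"+y finger",proj("top",X),proj("side",X), "TCPctr side",proj("side",[T[0],T[1],z]))
E
```

```text
0.125 +y finger [366.33270362 243.89082116] [335.91704579 195.05287245] TCPctr side [340.74212998 187.35364085]
0.15 +y finger [367.20849096 241.96191634] [335.74906131 185.45871145] TCPctr side [340.61991412 178.01143681]
0.17 +y finger [367.94367406 240.3426822 ] [335.61225254 177.66404268] TCPctr side [340.52018827 170.42616153]
```

Request:
carry_out(targets=[{"dp":[0.1,0.2,-1.5],"angular":[0,0,0],"jaw":1},{"dp":[0.1,0.2,-3],"angular":[0,0,0],"jaw":1},{"dp":[0.1,0.2,-4.5],"angular":[0,0,0],"jaw":1},{"dp":[0.1,0.2,-5.5],"angular":[0,0,0],"jaw":1},{"dp":[0.1,0.2,-6.5],"angular":[0,0,0],"jaw":1},{"dp":[0.1,0.2,-7.2],"angular":[0,0,0],"jaw":1},{"dp":[0.1,0.2,-7.2],"angular":[0,0,0],"jaw":0.88},{"dp":[0.1,0.2,-7.2],"angular":[0,0,0],"jaw":0.84}])

```text
t: 3.57
tool_pos: [0.5405, -0.1101, 0.0393]
eef_rot: [-90.0, -0.0, -95.3]
ft_force: [0.3, -0.5, -0.1]
width: 0.0716
```

```bash
python3 - <<'E'
from h import *
p,_=cams.grab_frame("top");q,_=cams.grab_frame("side")
cv2.imwrite("pics/b.png",np.hstack([cv2.resize(p[180:300,310:470],(400,300),interpolation=2),cv2.resize(q[140:230,280:400],(400,300),interpolation=2)]))
s=sensors.get_state();print(s["ft_force"],s["width"],s["tool_pos"])
E
```

```text
[-0.0530611   0.3923501   0.41777473] 0.0713214327359445 [ 0.54078814 -0.11012253  0.03977365]
```

View pics/b.png

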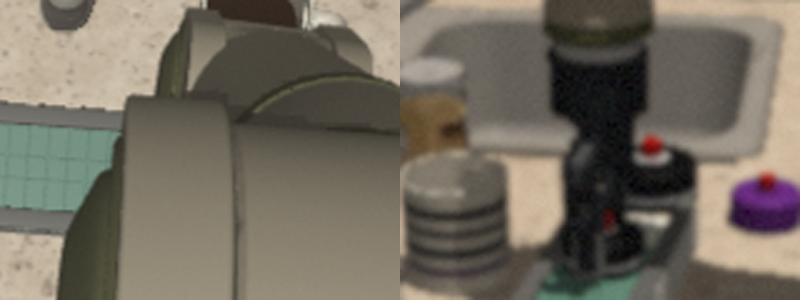

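Request:
carry_out(targets=[{"dp":[0.03,0.3,0],"angular":[0,0,0],"jaw":0.84},{"dp":[0.06,0.7,0],"angular":[0,0,0],"jaw":0.84},{"dp":[0.11,1.2,0],"angular":[0,0,0],"jaw":0.84},{"dp":[0.16,1.7,0],"angular":[0,0,0],"jaw":0.84},{"dp":[0.21,2.2,0],"angular":[0,0,0],"jaw":0.84},{"dp":[0.25,2.7,0],"angular":[0,0,0],"jaw":0.84},{"dp":[0.3,3.2,0],"angular":[0,0,0],"jaw":0.84},{"dp":[0.34,3.7,0],"angular":[0,0,0],"jaw":0.84}])

```text
t: 4.33
tool_pos: [0.544, -0.0724, 0.0393]
eef_rot: [-90.0, -0.0, -95.3]
ft_force: [0.5, -1.8, 2.0]
width: 0.0714
```

Request:
carry_out(targets=[{"dp":[0.05,0.5,0],"angular":[0,0,0],"jaw":0.84},{"dp":[0.09,1.0,0],"angular":[0,0,0],"jaw":0.84},{"dp":[0.14,1.5,0],"angular":[0,0,0],"jaw":0.84},{"dp":[0.19,2.0,0],"angular":[0,0,0],"jaw":0.84},{"dp":[0.23,2.5,0],"angular":[0,0,0],"jaw":0.84},{"dp":[0.28,3.0,0],"angular":[0,0,0],"jaw":0.84},{"dp":[0.33,3.5,0],"angular":[0,0,0],"jaw":0.84},{"dp":[0.36,3.9,0],"angular":[0,0,0],"jaw":0.84}])

```text
t: 5.0
tool_pos: [0.5476, -0.0333, 0.0393]
eef_rot: [-90.0, 0.0, -95.3]
ft_force: [0.8, -2.3, 1.5]
width: 0.0717
```

```bash
python3 - <<'E'
from h import *
q,_=cams.grab_frame("side")
cv2.imwrite("pics/c.png",cv2.resize(q[150:280,270:400],(600,600),interpolation=2))
s=sensors.get_state();print(s["t"],s["ft_force"],s["width"],s["tool_pos"])
E
```

```text
5.05 [ 0.19748443 -0.99448569  0.25138554] 0.07216452325581171 [ 0.54766662 -0.03241858  0.03923134]
```

View pics/c.png

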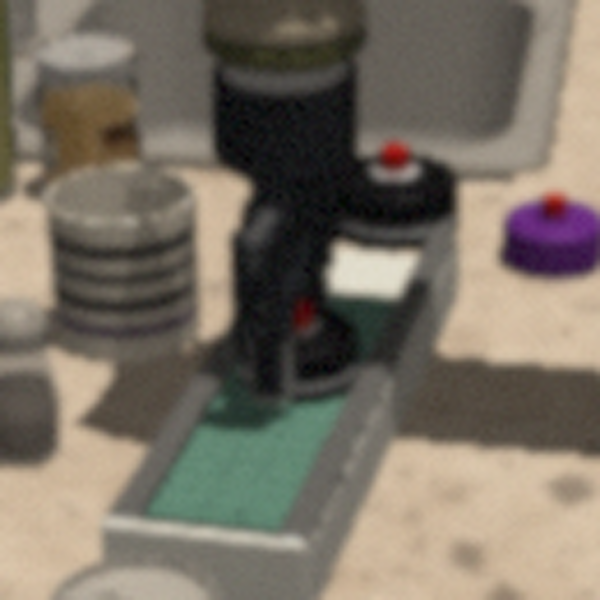

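Request:
carry_out(targets=[{"dp":[0.01,0.1,0],"angular":[0,0,0],"jaw":0.84},{"dp":[0.02,0.2,0],"angular":[0,0,0],"jaw":0.84},{"dp":[0.03,0.3,0],"angular":[0,0,0],"jaw":0.84},{"dp":[0.04,0.4,0],"angular":[0,0,0],"jaw":0.84},{"dp":[0.05,0.5,0],"angular":[0,0,0],"jaw":0.84},{"dp":[0.06,0.6,0],"angular":[0,0,0],"jaw":0.84},{"dp":[0.065,0.7,0],"angular":[0,0,0],"jaw":0.84},{"dp":[0.07,0.75,0],"angular":[0,0,0],"jaw":0.84}])

```text
t: 5.72
tool_pos: [0.5482, -0.0263, 0.0393]
eef_rot: [-90.0, 0.0, -95.3]
ft_force: [-0.2, -1.5, 0.6]
width: 0.0717
```

Request:
carry_out(targets=[{"dp":[0.01,0.1,0],"angular":[0,0,0],"jaw":0.84},{"dp":[0.02,0.2,0],"angular":[0,0,0],"jaw":0.84},{"dp":[0.03,0.25,0],"angular":[0,0,0],"jaw":0.84},{"dp":[0.03,0.3,0],"angular":[0,0,0],"jaw":0.84},{"dp":[0.035,0.35,0],"angular":[0,0,0],"jaw":0.84},{"dp":[0.04,0.4,0],"angular":[0,0,0],"jaw":0.84},{"dp":[0.04,0.45,0],"angular":[0,0,0],"jaw":0.84},{"dp":[0.05,0.5,0],"angular":[0,0,0],"jaw":0.84}])

```text
t: 6.38
tool_pos: [0.5487, -0.0215, 0.0393]
eef_rot: [-90.0, -0.0, -95.3]
ft_force: [1.1, -1.7, -0.2]
width: 0.0715
```

Request:
carry_out(targets=[{"dp":[0.01,0.1,0],"angular":[0,0,0],"jaw":0.84},{"dp":[0.02,0.2,0],"angular":[0,0,0],"jaw":0.84},{"dp":[0.03,0.25,0],"angular":[0,0,0],"jaw":0.84},{"dp":[0.03,0.3,0],"angular":[0,0,0],"jaw":0.84},{"dp":[0.035,0.35,0],"angular":[0,0,0],"jaw":0.84},{"dp":[0.04,0.4,0],"angular":[0,0,0],"jaw":0.84},{"dp":[0.04,0.45,0],"angular":[0,0,0],"jaw":0.84},{"dp":[0.05,0.5,0],"angular":[0,0,0],"jaw":0.84}])

```text
t: 7.05
tool_pos: [0.5492, -0.0165, 0.0393]
eef_rot: [-90.0, -0.0, -95.3]
ft_force: [-0.1, -1.4, -0.3]
width: 0.072
```

Request:
carry_out(targets=[{"dp":[0.01,0.1,0],"angular":[0,0,0],"jaw":0.84},{"dp":[0.02,0.2,0],"angular":[0,0,0],"jaw":0.84},{"dp":[0.03,0.25,0],"angular":[0,0,0],"jaw":0.84},{"dp":[0.03,0.3,0],"angular":[0,0,0],"jaw":0.84},{"dp":[0.035,0.35,0],"angular":[0,0,0],"jaw":0.84},{"dp":[0.04,0.4,0],"angular":[0,0,0],"jaw":0.84},{"dp":[0.04,0.45,0],"angular":[0,0,0],"jaw":0.84},{"dp":[0.05,0.5,0],"angular":[0,0,0],"jaw":0.84}])

```text
t: 7.72
tool_pos: [0.5497, -0.0115, 0.0393]
eef_rot: [-90.0, -0.0, -95.3]
ft_force: [0.9, -1.2, -0.9]
width: 0.0716
```

Request:
carry_out(targets=[{"dp":[0.01,0.1,0],"angular":[0,0,0],"jaw":0.84},{"dp":[0.02,0.2,0],"angular":[0,0,0],"jaw":0.84},{"dp":[0.03,0.25,0],"angular":[0,0,0],"jaw":0.84},{"dp":[0.03,0.3,0],"angular":[0,0,0],"jaw":0.84},{"dp":[0.035,0.35,0],"angular":[0,0,0],"jaw":0.84},{"dp":[0.04,0.4,0],"angular":[0,0,0],"jaw":0.84},{"dp":[0.04,0.45,0],"angular":[0,0,0],"jaw":0.84},{"dp":[0.05,0.5,0],"angular":[0,0,0],"jaw":0.84}])

```text
t: 8.38
tool_pos: [0.5502, -0.0065, 0.0393]
eef_rot: [-90.0, -0.0, -95.3]
ft_force: [0.2, -2.0, -0.6]
width: 0.0718
```

```bash
cat > look.py <<'E'
from h import *
import sys
q,_=cams.grab_frame("side")
cv2.imwrite(f"pics/{sys.argv[1]}.png",cv2.resize(q[150:280,270:400],(600,600),interpolation=2))
s=sensors.get_state();print(s["t"],s["ft_force"],s["width"],s["tool_pos"])
E
python3 look.py d
```

```text
8.4333 [ 0.73635541 -0.91731725  0.85025197] 0.07166330867396793 [ 0.55023851 -0.00629922  0.0392733 ]
```

View pics/d.png

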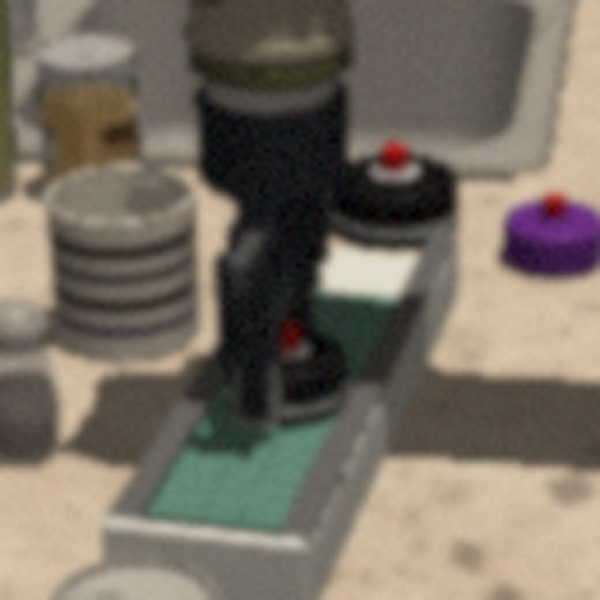

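The pin is still up: the red head at (290,335) sits above the key's top. I'll continue.

Request:
carry_out(targets=[{"dp":[0.01,0.1,0],"angular":[0,0,0],"jaw":0.84},{"dp":[0.02,0.2,0],"angular":[0,0,0],"jaw":0.84},{"dp":[0.03,0.25,0],"angular":[0,0,0],"jaw":0.84},{"dp":[0.03,0.3,0],"angular":[0,0,0],"jaw":0.84},{"dp":[0.035,0.35,0],"angular":[0,0,0],"jaw":0.84},{"dp":[0.04,0.4,0],"angular":[0,0,0],"jaw":0.84},{"dp":[0.04,0.45,0],"angular":[0,0,0],"jaw":0.84},{"dp":[0.05,0.5,0],"angular":[0,0,0],"jaw":0.84}])

```text
t: 9.1
tool_pos: [0.5507, -0.0015, 0.0393]
eef_rot: [-90.0, -0.0, -95.3]
ft_force: [-0.4, -1.4, -0.3]
width: 0.0718
```

Request:
carry_out(targets=[{"dp":[0.01,0.1,0],"angular":[0,0,0],"jaw":0.84},{"dp":[0.02,0.2,0],"angular":[0,0,0],"jaw":0.84},{"dp":[0.03,0.25,0],"angular":[0,0,0],"jaw":0.84},{"dp":[0.03,0.3,0],"angular":[0,0,0],"jaw":0.84},{"dp":[0.035,0.35,0],"angular":[0,0,0],"jaw":0.84},{"dp":[0.04,0.4,0],"angular":[0,0,0],"jaw":0.84},{"dp":[0.04,0.45,0],"angular":[0,0,0],"jaw":0.84},{"dp":[0.05,0.5,0],"angular":[0,0,0],"jaw":0.84}])

```text
t: 9.77
tool_pos: [0.5512, 0.0035, 0.0393]
eef_rot: [-90.0, -0.0, -95.3]
ft_force: [0.5, -2.3, -1.3]
width: 0.0719
```

Request:
carry_out(targets=[{"dp":[0.01,0.1,0],"angular":[0,0,0],"jaw":0.84},{"dp":[0.02,0.2,0],"angular":[0,0,0],"jaw":0.84},{"dp":[0.03,0.25,0],"angular":[0,0,0],"jaw":0.84},{"dp":[0.03,0.3,0],"angular":[0,0,0],"jaw":0.84},{"dp":[0.035,0.35,0],"angular":[0,0,0],"jaw":0.84},{"dp":[0.04,0.4,0],"angular":[0,0,0],"jaw":0.84},{"dp":[0.04,0.45,0],"angular":[0,0,0],"jaw":0.84},{"dp":[0.05,0.5,0],"angular":[0,0,0],"jaw":0.84}])

```text
t: 10.43
tool_pos: [0.5517, 0.0085, 0.0393]
eef_rot: [-90.0, -0.0, -95.3]
ft_force: [1.2, -0.8, 0.2]
width: 0.0717
```

Request:
carry_out(targets=[{"dp":[0.01,0.1,0],"angular":[0,0,0],"jaw":0.84},{"dp":[0.02,0.2,0],"angular":[0,0,0],"jaw":0.84},{"dp":[0.03,0.25,0],"angular":[0,0,0],"jaw":0.84},{"dp":[0.03,0.3,0],"angular":[0,0,0],"jaw":0.84},{"dp":[0.035,0.35,0],"angular":[0,0,0],"jaw":0.84},{"dp":[0.04,0.4,0],"angular":[0,0,0],"jaw":0.84},{"dp":[0.04,0.45,0],"angular":[0,0,0],"jaw":0.84},{"dp":[0.05,0.5,0],"angular":[0,0,0],"jaw":0.84}])

```text
t: 11.1
tool_pos: [0.5522, 0.0135, 0.0393]
eef_rot: [-90.0, 0.0, -95.3]
ft_force: [-0.2, -2.2, -0.4]
width: 0.0712
```

```bash
python3 look.py e
```

```text
11.15 [ 1.27659695 -0.90178561  0.03706253] 0.07160664464874324 [0.55221902 0.01366583 0.0392622 ]
```

View pics/e.png

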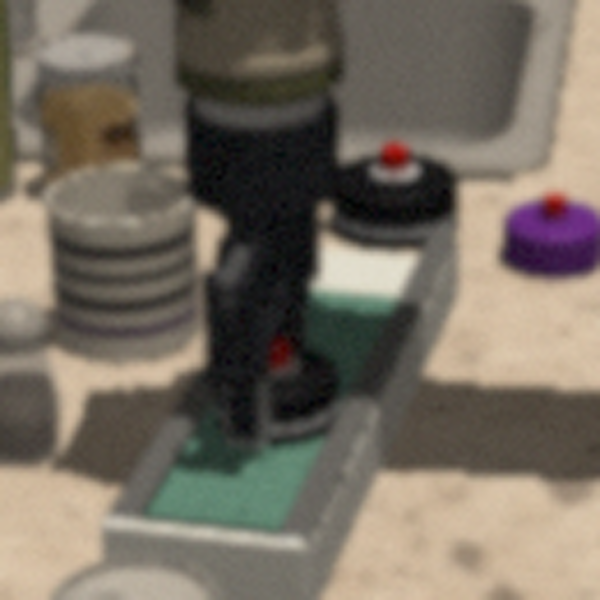

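Still up (head at 280,352). The key is at about y = +60 in box coordinates, so I'll continue.

Request:
carry_out(targets=[{"dp":[0.01,0.1,0],"angular":[0,0,0],"jaw":0.84},{"dp":[0.02,0.2,0],"angular":[0,0,0],"jaw":0.84},{"dp":[0.03,0.25,0],"angular":[0,0,0],"jaw":0.84},{"dp":[0.03,0.3,0],"angular":[0,0,0],"jaw":0.84},{"dp":[0.035,0.35,0],"angular":[0,0,0],"jaw":0.84},{"dp":[0.04,0.4,0],"angular":[0,0,0],"jaw":0.84},{"dp":[0.04,0.45,0],"angular":[0,0,0],"jaw":0.84},{"dp":[0.05,0.5,0],"angular":[0,0,0],"jaw":0.84}])

```text
t: 11.82
tool_pos: [0.5527, 0.0185, 0.0393]
eef_rot: [-90.0, -0.0, -95.3]
ft_force: [0.8, -1.8, -0.2]
width: 0.0716
```

Request:
carry_out(targets=[{"dp":[0.01,0.1,0],"angular":[0,0,0],"jaw":0.84},{"dp":[0.02,0.2,0],"angular":[0,0,0],"jaw":0.84},{"dp":[0.03,0.25,0],"angular":[0,0,0],"jaw":0.84},{"dp":[0.03,0.3,0],"angular":[0,0,0],"jaw":0.84},{"dp":[0.035,0.35,0],"angular":[0,0,0],"jaw":0.84},{"dp":[0.04,0.4,0],"angular":[0,0,0],"jaw":0.84},{"dp":[0.04,0.45,0],"angular":[0,0,0],"jaw":0.84},{"dp":[0.05,0.5,0],"angular":[0,0,0],"jaw":0.84}])

```text
t: 12.48
tool_pos: [0.5532, 0.0235, 0.0393]
eef_rot: [-90.0, -0.0, -95.3]
ft_force: [0.3, -1.7, -0.1]
width: 0.0717
```

Request:
carry_out(targets=[{"dp":[0.01,0.1,0],"angular":[0,0,0],"jaw":0.84},{"dp":[0.02,0.2,0],"angular":[0,0,0],"jaw":0.84},{"dp":[0.03,0.25,0],"angular":[0,0,0],"jaw":0.84},{"dp":[0.03,0.3,0],"angular":[0,0,0],"jaw":0.84},{"dp":[0.035,0.35,0],"angular":[0,0,0],"jaw":0.84},{"dp":[0.04,0.4,0],"angular":[0,0,0],"jaw":0.84},{"dp":[0.04,0.45,0],"angular":[0,0,0],"jaw":0.84},{"dp":[0.05,0.5,0],"angular":[0,0,0],"jaw":0.84}])

```text
t: 13.15
tool_pos: [0.5536, 0.0272, 0.0393]
eef_rot: [-90.0, -0.1, -95.4]
ft_force: [-0.2, -7.6, 1.5]
width: 0.0718
```

```bash
python3 look.py f
```

```text
13.2 [-0.17622637 -7.96361668  1.13049011] 0.07138797155971749 [0.55361173 0.02721796 0.03930642]
```

View pics/f.png

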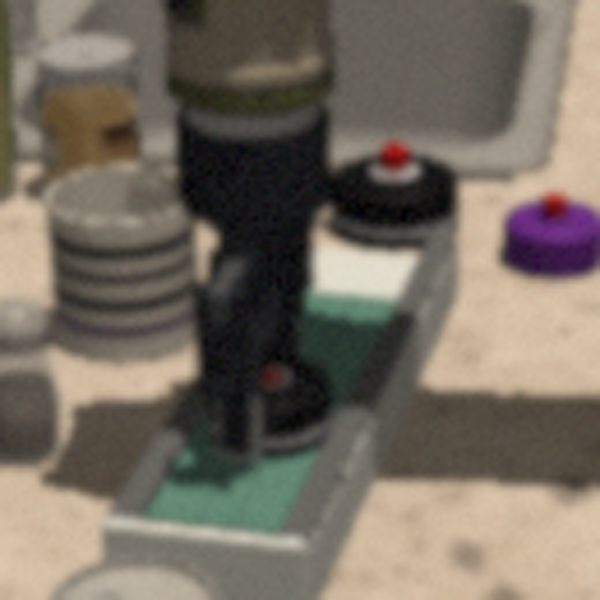

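Request:
carry_out(targets=[{"dp":[-0.02,-0.2,0],"angular":[0,0,0],"jaw":0.84},{"dp":[-0.04,-0.4,0],"angular":[0,0,0],"jaw":0.84},{"dp":[-0.06,-0.6,0],"angular":[0,0,0],"jaw":0.84},{"dp":[-0.08,-0.8,0],"angular":[0,0,0],"jaw":0.84},{"dp":[-0.1,-1.0,0],"angular":[0,0,0],"jaw":0.84},{"dp":[-0.12,-1.2,0],"angular":[0,0,0],"jaw":0.84},{"dp":[-0.14,-1.4,0],"angular":[0,0,0],"jaw":0.84},{"dp":[-0.16,-1.6,0],"angular":[0,0,0],"jaw":0.84}])

```text
t: 13.87
tool_pos: [0.5522, 0.0128, 0.0393]
eef_rot: [-90.0, 0.0, -95.3]
ft_force: [-0.2, 1.1, -0.3]
width: 0.0721
```

```bash
python3 look.py g
```

```text
13.9167 [-0.01818168  1.06406637  0.47710951] 0.07188875787465784 [0.55210721 0.01224831 0.03931535]
```

View pics/g.png

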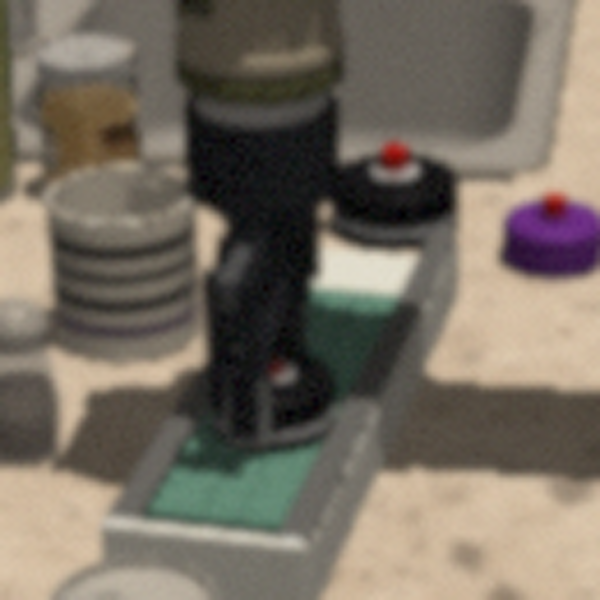

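The white hub now shows and the red head sits low, so the pin is down. I'll pull the lid open.

Request:
carry_out(targets=[{"dp":[-0.02,-0.2,0],"angular":[0,0,0],"jaw":0.84},{"dp":[-0.04,-0.4,0],"angular":[0,0,0],"jaw":0.84},{"dp":[-0.06,-0.6,0],"angular":[0,0,0],"jaw":0.84},{"dp":[-0.08,-0.8,0],"angular":[0,0,0],"jaw":0.84},{"dp":[-0.1,-1.0,0],"angular":[0,0,0],"jaw":0.84},{"dp":[-0.12,-1.2,0],"angular":[0,0,0],"jaw":0.84},{"dp":[-0.14,-1.4,0],"angular":[0,0,0],"jaw":0.84},{"dp":[-0.16,-1.6,0],"angular":[0,0,0],"jaw":0.84}])

```text
t: 14.58
tool_pos: [0.5505, -0.0037, 0.0393]
eef_rot: [-90.0, 0.0, -95.3]
ft_force: [-0.4, 1.4, 0.9]
width: 0.0717
```

```bash
python3 look.py i
```

```text
14.6333 [1.22924984 1.36618322 0.77490817] 0.07192188457169989 [ 0.5504642  -0.00425387  0.03930227]
```

View pics/i.png

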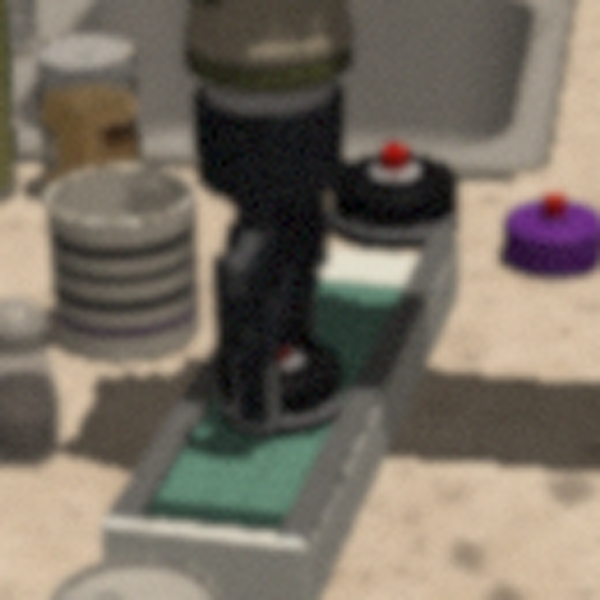

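Request:
carry_out(targets=[{"dp":[-0.03,-0.3,0],"angular":[0,0,0],"jaw":0.84},{"dp":[-0.06,-0.6,0],"angular":[0,0,0],"jaw":0.84},{"dp":[-0.09,-0.9,0],"angular":[0,0,0],"jaw":0.84},{"dp":[-0.11,-1.2,0],"angular":[0,0,0],"jaw":0.84},{"dp":[-0.14,-1.5,0],"angular":[0,0,0],"jaw":0.84},{"dp":[-0.17,-1.8,0],"angular":[0,0,0],"jaw":0.84},{"dp":[-0.19,-2.1,0],"angular":[0,0,0],"jaw":0.84},{"dp":[-0.22,-2.4,0],"angular":[0,0,0],"jaw":0.84}])

```text
t: 15.3
tool_pos: [0.5482, -0.0279, 0.0393]
eef_rot: [-90.0, -0.0, -95.3]
ft_force: [0.2, 1.8, 2.0]
width: 0.0718
```

Request:
carry_out(targets=[{"dp":[-0.03,-0.3,0],"angular":[0,0,0],"jaw":0.84},{"dp":[-0.06,-0.6,0],"angular":[0,0,0],"jaw":0.84},{"dp":[-0.09,-0.9,0],"angular":[0,0,0],"jaw":0.84},{"dp":[-0.11,-1.2,0],"angular":[0,0,0],"jaw":0.84},{"dp":[-0.14,-1.5,0],"angular":[0,0,0],"jaw":0.84},{"dp":[-0.17,-1.8,0],"angular":[0,0,0],"jaw":0.84},{"dp":[-0.19,-2.1,0],"angular":[0,0,0],"jaw":0.84},{"dp":[-0.22,-2.4,0],"angular":[0,0,0],"jaw":0.84}])

```text
t: 15.97
tool_pos: [0.546, -0.0518, 0.0392]
eef_rot: [-90.0, 0.0, -95.3]
ft_force: [0.3, 1.4, 1.1]
width: 0.0718
```

```bash
python3 look.py j
```

```text
16.0167 [0.31340445 0.97931869 0.1759823 ] 0.07178477017843991 [ 0.54591046 -0.05258654  0.03926972]
```

View pics/j.png

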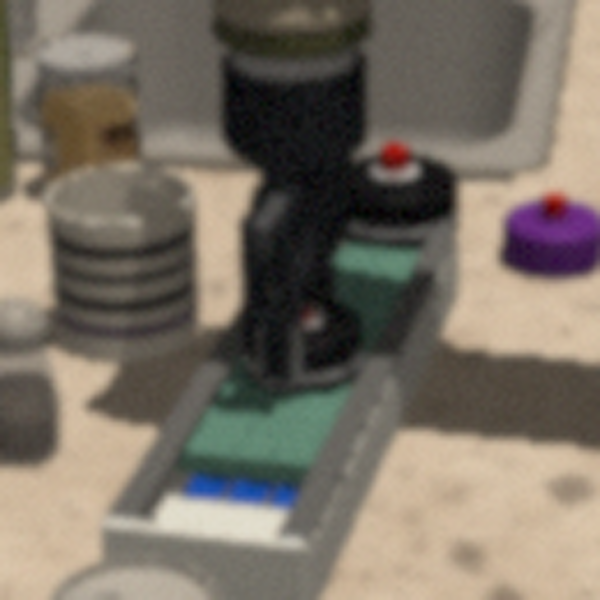

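Request:
carry_out(targets=[{"dp":[-0.03,-0.3,0],"angular":[0,0,0],"jaw":0.84},{"dp":[-0.06,-0.6,0],"angular":[0,0,0],"jaw":0.84},{"dp":[-0.09,-0.9,0],"angular":[0,0,0],"jaw":0.84},{"dp":[-0.11,-1.2,0],"angular":[0,0,0],"jaw":0.84},{"dp":[-0.14,-1.5,0],"angular":[0,0,0],"jaw":0.84},{"dp":[-0.17,-1.8,0],"angular":[0,0,0],"jaw":0.84},{"dp":[-0.19,-2.1,0],"angular":[0,0,0],"jaw":0.84},{"dp":[-0.22,-2.4,0],"angular":[0,0,0],"jaw":0.84}])

```text
t: 16.68
tool_pos: [0.5438, -0.0758, 0.0392]
eef_rot: [-90.0, -0.0, -95.3]
ft_force: [0.2, 2.6, 0.1]
width: 0.0722
```

Request:
carry_out(targets=[{"dp":[-0.01,-0.1,0],"angular":[0,0,0],"jaw":0.84},{"dp":[-0.02,-0.2,0],"angular":[0,0,0],"jaw":0.84},{"dp":[-0.03,-0.3,0],"angular":[0,0,0],"jaw":0.84},{"dp":[-0.04,-0.4,0],"angular":[0,0,0],"jaw":0.84},{"dp":[-0.045,-0.5,0],"angular":[0,0,0],"jaw":0.84},{"dp":[-0.055,-0.6,0],"angular":[0,0,0],"jaw":0.84},{"dp":[-0.065,-0.7,0],"angular":[0,0,0],"jaw":0.84},{"dp":[-0.07,-0.8,0],"angular":[0,0,0],"jaw":0.84}])

```text
t: 17.35
tool_pos: [0.5431, -0.0836, 0.0392]
eef_rot: [-90.0, -0.0, -95.3]
ft_force: [-0.1, 0.4, -1.4]
width: 0.0716
```

Request:
carry_out(targets=[{"dp":[-0.01,-0.1,0],"angular":[0,0,0],"jaw":0.84},{"dp":[-0.02,-0.2,0],"angular":[0,0,0],"jaw":0.84},{"dp":[-0.025,-0.25,0],"angular":[0,0,0],"jaw":0.84},{"dp":[-0.03,-0.3,0],"angular":[0,0,0],"jaw":0.84},{"dp":[-0.03,-0.35,0],"angular":[0,0,0],"jaw":0.84},{"dp":[-0.035,-0.4,0],"angular":[0,0,0],"jaw":0.84},{"dp":[-0.04,-0.45,0],"angular":[0,0,0],"jaw":0.84},{"dp":[-0.045,-0.5,0],"angular":[0,0,0],"jaw":0.84}])

```text
t: 18.02
tool_pos: [0.5428, -0.0885, 0.0393]
eef_rot: [-90.0, 0.0, -95.3]
ft_force: [-0.0, 1.5, -0.7]
width: 0.0717
```

Request:
carry_out(targets=[{"dp":[-0.01,-0.1,0],"angular":[0,0,0],"jaw":0.84},{"dp":[-0.02,-0.2,0],"angular":[0,0,0],"jaw":0.84},{"dp":[-0.025,-0.25,0],"angular":[0,0,0],"jaw":0.84},{"dp":[-0.03,-0.3,0],"angular":[0,0,0],"jaw":0.84},{"dp":[-0.03,-0.35,0],"angular":[0,0,0],"jaw":0.84},{"dp":[-0.035,-0.4,0],"angular":[0,0,0],"jaw":0.84},{"dp":[-0.035,-0.4,0],"angular":[0,0,0],"jaw":0.84},{"dp":[-0.035,-0.4,0],"angular":[0,0,0],"jaw":0.84}])

```text
t: 18.68
tool_pos: [0.5425, -0.0917, 0.0393]
eef_rot: [-90.0, 0.0, -95.2]
ft_force: [-0.8, 5.3, 0.6]
width: 0.0716
```

```bash
python3 look.py k
```

```text
18.7333 [5.22120923e-03 5.93264346e+00 3.03331929e-01] 0.07159018307510819 [ 0.54251711 -0.09172791  0.03931729]
```

View pics/k.png

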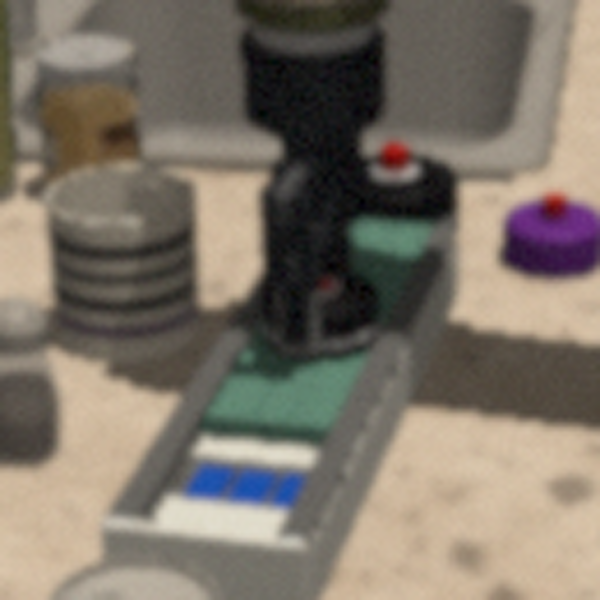

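Request:
carry_out(targets=[{"dp":[-0.01,-0.1,0],"angular":[0,0,0],"jaw":0.84},{"dp":[-0.02,-0.2,0],"angular":[0,0,0],"jaw":0.84},{"dp":[-0.025,-0.25,0],"angular":[0,0,0],"jaw":0.84},{"dp":[-0.025,-0.25,0],"angular":[0,0,0],"jaw":0.84},{"dp":[-0.025,-0.25,0],"angular":[0,0,0],"jaw":0.84},{"dp":[-0.025,-0.25,0],"angular":[0,0,0],"jaw":0.84},{"dp":[-0.025,-0.25,0],"angular":[0,0,0],"jaw":0.84},{"dp":[-0.025,-0.25,0],"angular":[0,0,0],"jaw":0.84}])

```text
t: 19.4
tool_pos: [0.5424, -0.0932, 0.0393]
eef_rot: [-90.0, 0.1, -95.2]
ft_force: [0.1, 8.8, 2.0]
width: 0.0717
```

Request:
carry_out(targets=[{"dp":[0.02,0.2,0],"angular":[0,0,0],"jaw":0.84},{"dp":[0.04,0.4,0],"angular":[0,0,0],"jaw":0.84},{"dp":[0.06,0.6,0],"angular":[0,0,0],"jaw":0.84},{"dp":[0.08,0.8,0],"angular":[0,0,0],"jaw":0.84},{"dp":[0.09,0.9,0],"angular":[0,0,0],"jaw":0.9},{"dp":[0.09,0.9,0],"angular":[0,0,0],"jaw":1},{"dp":[0.09,0.9,0],"angular":[0,0,0],"jaw":1},{"dp":[0.09,0.9,0],"angular":[0,0,0],"jaw":1}])

```text
t: 20.07
tool_pos: [0.5431, -0.0864, 0.0393]
eef_rot: [-90.0, -0.0, -95.3]
ft_force: [-0.2, -0.8, -0.2]
width: 0.0857
```

Request:
carry_out(targets=[{"dp":[0,0,1],"angular":[0,0,0],"jaw":1},{"dp":[0,0,2.5],"angular":[0,0,0],"jaw":1},{"dp":[0,0,4.5],"angular":[0,0,0],"jaw":1},{"dp":[0,0,7],"angular":[0,0,0],"jaw":1},{"dp":[0,0,10],"angular":[0,0,0],"jaw":1},{"dp":[0,0,13],"angular":[0,0,0],"jaw":1},{"dp":[-1,-2,16],"angular":[0,0,0],"jaw":1},{"dp":[-2,-5,18],"angular":[0,0,0],"jaw":1}])

```text
t: 20.73
tool_pos: [0.524, -0.134, 0.2227]
eef_rot: [-89.8, 0.1, -95.0]
ft_force: [0.8, -0.9, -0.2]
width: 0.0851
```

Request:
carry_out(targets=[{"dp":[-1,-3,0],"angular":[0,0,0],"jaw":1},{"dp":[-2,-6,0],"angular":[0,0,0],"jaw":1},{"dp":[-3,-10,0],"angular":[0,0,0],"jaw":1},{"dp":[-4,-13,0],"angular":[0,0,0],"jaw":1},{"dp":[-5,-17,0],"angular":[0,0,0],"jaw":1},{"dp":[-6,-20,0],"angular":[0,0,0],"jaw":1},{"dp":[-7,-24,0],"angular":[0,0,0],"jaw":1},{"dp":[-8,-26,0],"angular":[0,0,0],"jaw":1}])

```text
t: 21.4
tool_pos: [0.4414, -0.4007, 0.2203]
eef_rot: [-90.0, -0.1, -95.5]
ft_force: [0.0, -0.5, 1.0]
width: 0.0855
```

```bash
python3 - <<'E'
from h import *
p,d=cams.grab_frame("top");q,_=cams.grab_frame("side")
cv2.imwrite("pics/l.png",np.hstack([cv2.resize(p[180:330,240:540],(480,240),interpolation=2),cv2.resize(q[150:280,270:400],(240,240),interpolation=2)]))
f=p.astype(int);r=(f[...,2]>140)&(f[...,1]<90)&(f[...,0]<90)
ys,xs=np.nonzero(r[225:275,260:470]);print("pin",at_z("top",(xs.mean()+260,ys.mean()+225),.072),len(xs),xs.mean()+260,ys.mean()+225)
gr=f[...,1]-f[...,2]>20
ys,xs=np.nonzero(gr[225:278,260:480]);L=np.array([at_z("top",(x+260,y+225),.04)[:2] for x,y in zip(xs,ys)],np.float32)
print("lid",cv2.boxPoints(cv2.minAreaRect(L*1000)))
E
```

```text
pin [ 0.54048671 -0.08566909  0.072     ] 31 376.5806451612903 249.4516129032258
lid [[ 489.2397  -242.70381]
 [ 565.6187  -250.30446]
 [ 596.8709    63.74907]
 [ 520.4919    71.34972]]
```

View pics/l.png

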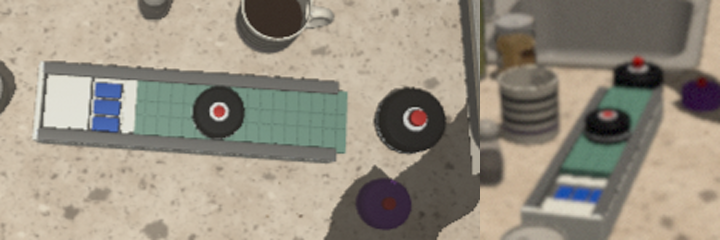

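```bash
python3 -c "
from rig import robot,sensors
print(sensors.get_state()['t'],robot.close_job())"
```

```text
the job is handed in; nothing more can be done
21.5 None
```

The tablet box is open and the job is handed in at 21.5 s; no verdict was reported.

- **What I did:** I held the small black key loosely between the open fingers, so it was never gripped or lifted. I slid it towards +y until the pin dropped at about y = +70 mm of the box, where the push force rose to about 8 N. I then drew key and lid back to the cushioned open stop, where the force reached about 9 N, and lifted the gripper clear.
- **Last checks:**
  - The lid's end moved from y = -147 to -246.5 mm in world coordinates, which is about 100 mm of opening.
  - The tablets are bared, and the key looks flat in the lid with its red head low. I judged this from the pictures only and took no depth reading of the pin.
  - The salt shaker, mug, tin and both look-alike pucks looked undisturbed in the pictures; I did not measure their positions.
- **Disagreements:** The force while pulling the lid read only about 1 to 2.6 N, somewhat below the stated 2 to 4 N, though the pictures showed the lid moving with the key. No check failed.

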